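Lid and clip a gasketed buckle box

TASK

Put the green lid on the clear box of brass buckles so that it sits home all round on the rubber gasket, and let go of it. Then fold the four orange clips over onto the lid and press each one until it snaps shut, in opposite-corner order so that the gasket is pinched evenly: one clip, then the one diagonally across from it, then the other two. Be gentle, as the clips bend if they are forced, and leave the other things on the slab where they are.

Things in the scene. Friction and masses are not known exactly. Their poses are not given: they have to be found in the camera images.
- box: clear plastic box of brass buckles, 160 (its x) x 120 (its y) x 70 mm high, fixed to the slab. Origin at the centre of its underside, z up. A grey flange makes its rim 170 x 130 mm. Four orange clips are hinged on its long sides (box +y and -y) near the corners: pins nominally at box x = +-50, y = +-70 mm, 60 mm above the underside. A shut plate lies on the lid's edge, 20 mm clear of the lid's handle.
- box_mouth (a point): centre of the box's rim plane, 70 mm above its underside; axes as the box. The mouth is 154 (x) x 114 (y) mm inside, walls 3 mm. A soft black foam gasket, about 2 N per mm in all, stands 6.5 mm above the rim.
- lid: green lid, 220 g, lying right way up: plate 170 (its x) x 130 (its y) x 5 mm, under it a plug 10 mm deep, 150.4 x 110.4 mm at the plate, stepped in to 143 x 103 mm at its foot (1.8 mm play each side in the mouth). Origin: centre of the plate's underside, 10 mm above the slab. Black bar handle on top, 80 (x) x 16 (y) mm, from 5 to 35 mm above the origin. Loose on the gasket the origin is 5 mm above box_mouth.
- pin_a (a point): nominal hinge pin centre (pin along box x) of the clip at the box's +x +y corner. Each clip is an angle piece 30 mm wide (along box x): a leg rises 24 mm from the pin, and from its top a flat plate goes, when shut, level towards the middle of the box, free edge 38 mm inward of the pin, upper face 24 mm above the pin.
- pin_b (a point): nominal hinge pin centre (pin along box x) of the clip at the box's +x -y corner. Open, the plate stands about upright: outer face about 24 mm outboard of the pin, free edge 40 mm above the pin. Push it inward from outside, then down, going round with the plate about the pin: a push straight down on its free edge while it is steep binds by friction.
- pin_c (a point): nominal hinge pin centre (pin along box x) of the clip at the box's -x -y corner. The hinge blocks are screwed on through slotted holes: a real pin sits up to 3 mm higher or lower than this point. That is not measured and differs from clip to clip.
- pin_d (a point): nominal hinge pin centre (pin along box x) of the clip at the box's -x +y corner. A shut clip lies on a hard stop, and no push above 18 N is allowed on any clip.
- clip_a (a joint): hinge angle (rad) of the orange clip at the box's +x +y corner, diagonally opposite to clip_c: near 0 = standing open; 1.45 = shut, plate level on the lid's edge. Over-centre spring: pushed 32 mm from the pin it resists by 7 to 10 N at most (near 0.9 rad, less further down), and snaps shut by itself from about 1.31 to 1.38 rad on. Released earlier it springs open.
- clip_b (a joint): hinge angle (rad) of the orange clip at the box's +x -y corner, diagonally opposite to clip_d: near 0 = standing open; 1.45 = shut, plate level on the lid's edge.
- clip_c (a joint): hinge angle (rad) of the orange clip at the box's -x -y corner, diagonally opposite to clip_a: near 0 = standing open; 1.45 = shut, plate level on the lid's edge.
- clip_d (a joint): hinge angle (rad) of the orange clip at the box's -x +y corner, diagonally opposite to clip_b: near 0 = standing open; 1.45 = shut, plate level on the lid's edge.
- buckle_1: brass belt buckle 46 x 40 x 5 mm, lying loose near the robot. It is a bystander.
- buckle_2: brass belt buckle, same size, lying on the far side of the slab. It is a bystander.
- punch: brass hand punch standing on the slab, 32 mm wide, 105 mm tall, origin at its foot. It is a bystander.
- rivet_jar: amber jar with steel cap, 62 mm wide, 75 mm tall, origin at its foot. It is a bystander.
- mallet: wooden mallet, head 64 x 95 mm, handle 240 mm; origin under its head. It is a bystander.
- steel_rule: steel rule 200 x 30 x 4 mm, origin under its centre. It is a bystander.

How it is judged (in metres and radians):
On the way, in this order (a step that is already met when the one before it is completed fails the run):
1. the lid sits home on the gasket all round, let go, with all four clips still open (x of lid in the frame of box_mouth between -0.004 and 0.004 m and y of lid in the frame of box_mouth between -0.004 and 0.004 m and z of lid in the frame of box_mouth below 0.0085 m and angle between the x axis of lid and the x axis of box, either way round below 0.06 rad and angle between lid's own z axis and vertical below 0.07 rad and value of joint each of clip_a, clip_b, clip_c, clip_d below 0.6 rad and contact force between the fingers and lid below 0.3 N and linear speed of lid below 0.02 m/s), for 0.2 s.
2. two clips at opposite corners are snapped shut, the other two still open (((value of joint each of clip_a, clip_c above 1.39 rad and value of joint each of clip_b, clip_d below 1.05 rad) or (value of joint each of clip_b, clip_d above 1.39 rad and value of joint each of clip_a, clip_c below 1.05 rad))), for 0.2 s.
3. all four clips are snapped shut (value of joint each of clip_a, clip_b, clip_c, clip_d above 1.39 rad), for 0.2 s.
At the end, for the whole second after the job is handed in: all four clips read over 1.39 rad (shut: 1.45), and the lid is at rest on the box within 4 mm of centre in box x and y, square within 0.06 rad, level within 0.07 rad, its plate's underside less than 8.5 mm above the rim (all of step 3 and x of lid in the frame of box_mouth between -0.004 and 0.004 m and y of lid in the frame of box_mouth between -0.004 and 0.004 m and z of lid in the frame of box_mouth below 0.0085 m and angle between the x axis of lid and the x axis of box, either way round below 0.06 rad and angle between lid's own z axis and vertical below 0.07 rad and linear speed of lid below 0.01 m/s); the robot touches nothing.
It fails at once if a clip or the box is pushed with more than 18 N (contact force between any of the fingers, the arm and box above 18 N).
It fails at once if the lid is forced onto the box with more than 30 N while all the clips are open (contact force between lid and box above 30 N and value of joint each of clip_a, clip_b, clip_c, clip_d below 0.6 rad).
It fails at once if two neighbouring clips are shut while the other two are open ((value of joint each of clip_a, clip_b above 1.39 rad and value of joint each of clip_c, clip_d below 1.05 rad) or (value of joint each of clip_b, clip_c above 1.39 rad and value of joint each of clip_d, clip_a below 1.05 rad) or (value of joint each of clip_c, clip_d above 1.39 rad and value of joint each of clip_a, clip_b below 1.05 rad) or (value of joint each of clip_d, clip_a above 1.39 rad and value of joint each of clip_b, clip_c below 1.05 rad)).
It fails at once if something else on the slab is moved by more than 30 mm or the punch or jar is knocked over (distance of any of buckle_1, buckle_2, punch, rivet_jar, mallet, steel_rule from where it was at the start of the episode above 0.03 m or angle between any of punch, rivet_jar's own z axis and vertical above 0.5 rad).
It also fails if it takes over 72 s, if anything falls off the work surface, if the arm or the gripper's body presses on something with over 40 N, if the wrist force passes 120 N, or if a joint passes its speed limit or range.

ROBOT

A 6-joint arm with a two-finger parallel gripper is mounted at the origin on the work surface. World frame = base frame: x ahead of the robot, y to its left, z up, the work surface at z = 0. Lengths are in m, angles in degrees, forces in N, time in s.
With the tool pointing down it reaches from about 0.375 to 0.9 m from the base axis. Payload 3.1 kg.
Tool frame: the origin (TCP) lies where the fingers leave the gripper's body, on its centre line; the fingertips stand 70 mm ahead of it and the grasp point (between the pads) lies 51 mm ahead of it; z points along the fingers, y is the line along which they close (so a half turn about z gives the same grasp; the last joint's range is limited). The gripper opens to 87 mm and grips with 3 to 60 N. Pads are 19 mm wide; open, the fingers measure 117 mm over their backs; the gripper's body (75 mm by 190 mm) begins 51 mm behind the grasp point.
Start: joints at [-78.409, 30.224, 82.088, -0, 67.689, -10.227], TCP at [0.232, -0.58, 0.292] pointing down, gripper open.
Joint ranges: [-176.69, 176.69], [-43.24, 126.21], [12.49, 139.97], [-82, 262], [0, 151.66], [-163.58, 163.58]. Speed limits (degrees/s): [159.86, 159.86, 180, 180, 180, 180].

INTERFACE

Orientations are given as a 3x3 rotation matrix whose columns are the frame's x, y, z axes.
In Python, from rig import readout, capture, calibration, bot, look_for gives the robot as it stands. The module is installed in compiled form; this text tells all that it offers.
- The arm moves only by the shell command python3 -m pendant 'ROWS'. ROWS is JSON, a list of rows, each a list of 7 numbers: the shift along the tool's x, y, z normalised to -1 to 1, where 1 is 200 mm, then the turn, a rotation vector about the tool's x, y, z normalised to -1 to 1, where 1 is 180 degrees, then the closure, from -1 (fully open) to 1 (shut). In form: [[dx, dy, dz, ax, ay, az, grip], ...]. A call has 1 to 8 rows; each row is the pose to reach, as a shift and turn from the pose commanded when the call began, along the tool's axes at that moment, turning the shorter way round; what a row does not reach only later rows make up. A row lasts 1/10 s, in which the tool goes at most 50 mm and 8.59 degrees, less where a joint would pass 70% of its speed; a pose out of reach is approached as far as the arm can. A call with a number of a shift or a turn outside -1 to 1 is refused whole. A call with a gripper value outside its range is refused whole. The fingers move at their own pace and stop on an object; the grip force is fixed at half the most. Time passes only in rows, so rows that repeat a pose let the fingers close. It gives the time, the measured TCP pose, the force, the opening and the grip force at its end, in the units of the state.
- readout.read_state(): the state, without advancing time (a new reading comes with each control period).
- capture(name): name is "scene" or "top" or "wrist"; returns (picture, depth): 480x640x3 uint8, red, green, blue; 480x640 float32, m along the optical axis (not along the pixel's ray), 0 where there is no reading.
- calibration(name): a dict with "mtx" (3x3 intrinsics, pixels), "k1" (the pictures are not rectified: a ray, as slopes to the right and down, at radius r is drawn at 1 + k1 r^2 times it, then the intrinsics apply), "T" (4x4, takes a point from camera to world coordinates); the wrist camera has in their place "mount" (4x4, takes a point from camera to tool coordinates, whose origin is the TCP and whose axes are the flange's). Camera axes: x right, y down, z forward; pixel columns grow to the right and rows downward; lengths in m; the calibration is good to about 2 mm. A picture is of the moment at which its call begins: read the wrist's pose just before it. calibration takes no time and is no camera call.
- bot.hand_in(): hands the job in; it is judged then, once.
Trained networks look in the newest picture that a camera, given by its name, has taken for a name from the list of things; names that differ only in an ending like _2 or _b are one class to them, and where a whole thing is asked for, a point or a joint stands for the part that bears it (a point fixed in the world has none). Each returns a list of dicts, best first, with "conf" (0 to 1); they miss things now and then, are a little off and sometimes report something else, mostly with a low value. They report only what shows in the picture. A call takes as long as a camera call.
- look_for(thing, camera): "extent" ([left, top, right, bottom] in pixels, round what is visible of it).
The state is a dict: "time_s": time; "joint_positions": joint angles; "qvel": joint speeds; "tau": joint torques, N m; "position": TCP position; "tcp_rot": TCP orientation; "force": force on the tool from outside, world axes, zero at the start; "moment": the same for the moment, N m; "opening": opening from 0.0 (shut) to 1.0 (fully open); "grasp_force": force on a finger pad.
Only numpy, scipy, OpenCV 4.12 (cv2) and the standard library are available. Lean on these libraries where they do the work, as an engineer would, in place of code of your own. Each camera call takes 0.05 s, during which the arm holds its last target. There are 200 camera calls.

## Working session

There is one attempt and no reset: what is moved stays moved. The work goes in short steps, Python scripts to look and compute and a shell command to move; the robot and the scene stay as the last step left them, time stands still between calls to the robot, and variables do not carry over. Pictures are saved under pics/ and viewed, at most 10 in all, crops included, and the job is handed in when it is done.

```bash
mkdir -p pics; cat > h.py <<'E'
import numpy as np, cv2
from rig import readout, capture, calibration, bot, look_for
def pts(name, pic, dep, st=None):
    c=calibration(name); K=np.array(c["mtx"]); k=c["k1"]
    v,u=np.mgrid[0:480,0:640].astype(float)
    d=cv2.undistortPoints(np.stack([u.ravel(),v.ravel()],1)[:,None].astype(np.float64),K,np.array([k,0,0,0,0.])).reshape(480,640,2)
    P=np.dstack([d[...,0]*dep,d[...,1]*dep,dep])
    if "T" in c: T=np.array(c["T"])
    else:
        M=np.eye(4);M[:3,:3]=np.array(st["tcp_rot"]);M[:3,3]=st["position"];T=M@np.array(c["mount"])
    W=P@T[:3,:3].T+T[:3,3]; W[dep<=0]=np.nan
    return W
def save(n,pic): cv2.imwrite(f"pics/{n}.png",cv2.cvtColor(pic,cv2.COLOR_RGB2BGR))
def rows(dp, R):  # world shift -> tool normalised
    return np.round(np.array(R).T@np.array(dp)/0.2,4)
E
python3 - <<'E'
from h import *
s=readout.read_state(); print({k:np.round(v,3).tolist() for k,v in s.items()})
for n in("top","scene"):
    p,d=capture(n); save(n+"0",p); W=pts(n,p,d); np.savez(n+"0.npz",p=p,d=d,W=W)
    for t in("box","lid","punch","rivet_jar","mallet","steel_rule","buckle_1","clip_a"):
        for r in look_for(t,n)[:4]:
            l,tp,rr,b=map(int,r["extent"]); print(n,t,round(r["conf"],2),[l,tp,rr,b],np.round(np.nanmedian(W[(tp+b)//2-3:(tp+b)//2+4,(l+rr)//2-3:(l+rr)//2+4].reshape(-1,3),0),3))
E
```

```text
{'time_s': 0.0, 'joint_positions': [-78.407, 30.279, 82.154, -0.002, 67.688, -10.228], 'qvel': [0.084, 0.049, -0.051, 0.019, 0.035, -0.051], 'tau': [0.001, -44.003, -17.659, 0.063, 0.058, -0.0], 'position': [0.232, -0.58, 0.291], 'tcp_rot': [[0.928, 0.372, -0.0], [0.372, -0.928, 0.002], [0.0, -0.002, -1.0]], 'force': [-0.492, 1.095, 0.011], 'moment': [0.015, 0.022, -0.017], 'grasp_force': 0.0, 'opening': 0.997}
top box 0.87 [344, 216, 433, 291] [ 0.544 -0.153  0.051]
top lid 0.56 [212, 229, 287, 315] [0.52  0.179 0.065]
top punch 0.77 [152, 234, 176, 255] [0.593 0.369 0.093]
top punch 0.23 [475, 132, 518, 238] [ 0.702 -0.451  0.023]
top rivet_jar 0.98 [469, 257, 501, 287] [ 0.477 -0.366  0.096]
top mallet 0.96 [472, 131, 519, 242] [ 0.697 -0.434  0.058]
top steel_rule 0.81 [144, 273, 156, 360] [0.435 0.427 0.024]
top steel_rule 0.4 [349, 217, 434, 297] [ 0.534 -0.159  0.052]
top buckle_1 0.54 [319, 308, 345, 337] [ 0.393 -0.008  0.021]
top buckle_1 0.47 [305, 175, 327, 198] [0.733 0.008 0.021]
top buckle_1 0.38 [348, 216, 432, 293] [ 0.541 -0.157  0.052]
top clip_a 0.73 [416, 229, 43
[... 372 characters left out ...]
 -0.377  0.084]
scene rivet_jar 0.64 [209, 201, 299, 274] [ 0.521 -0.146  0.053]
scene rivet_jar 0.27 [340, 188, 427, 247] [0.531 0.171 0.038]
scene mallet 0.56 [108, 270, 161, 389] [ 0.71  -0.433  0.061]
scene steel_rule 0.67 [442, 158, 469, 202] [0.436 0.42  0.024]
scene buckle_1 0.69 [337, 287, 361, 310] [0.735 0.01  0.022]
scene buckle_1 0.61 [462, 189, 485, 230] [0.608 0.366 0.08 ]
scene buckle_1 0.54 [289, 197, 309, 205] [ 0.393 -0.001  0.022]
scene clip_a 0.7 [212, 203, 222, 225] [ 0.383 -0.211  0.023]
scene clip_a 0.67 [286, 232, 298, 249] [ 0.591 -0.076  0.08 ]
scene clip_a 0.62 [210, 230, 221, 258] [ 0.487 -0.235  0.022]
scene clip_a 0.61 [279, 198, 293, 221] [ 0.415 -0.044  0.023]
```

```bash
python3 - <<'E'
import cv2,numpy as np
a=cv2.imread("pics/top0.png")[120:370,130:530]; cv2.imwrite("pics/top0c.png",cv2.resize(a,(800,500),interpolation=cv2.INTER_CUBIC))
from h import *
W=np.load("top0.npz")["W"]; p=np.load("top0.npz")["p"]
for v,u in((330,250),(300,330),(200,250),(250,300)): print(np.round(W[v,u],3))
hsv=cv2.cvtColor(p,cv2.COLOR_RGB2HSV)
g=(hsv[...,0]>40)&(hsv[...,0]<90)&(hsv[...,1]>70)&(hsv[...,2]>40)
n,l,st,c=cv2.connectedComponentsWithStats(g.astype(np.uint8)); i=1+np.argmax(st[1:,4]); print(st[i])
Q=W[l==i]; Q=Q[np.isfinite(Q[:,2])]; print(np.median(Q[:,2])); Q=Q[abs(Q[:,2]-np.median(Q[:,2]))<.006]
r=cv2.minAreaRect(Q[:,:2].astype(np.float32)*1000); print(r)
o=(hsv[...,0]<16)&(hsv[...,1]>150)&(hsv[...,2]>120)
n,l,st,c=cv2.connectedComponentsWithStats(o.astype(np.uint8))
for i in range(1,n):
    if st[i,4]>25:
        Q=W[l==i]; print(st[i],np.round(np.nanmedian(Q,0),3),np.round(np.nanpercentile(Q[:,2],95),3))
E
```

```text
[0.387 0.188 0.02 ]
[ 0.445 -0.007  0.023]
[0.708 0.175 0.022]
[0.573 0.058 0.02 ]
[ 527  121   61   98 3541]
0.025553821017211598
((718.82373046875, -615.6325073242188), (217.58311462402344, 127.24209594726562), 0.5528083443641663)
[293  96 295  35 606] [ 0.953 -0.285  0.001] 0.067
[264 113  13  20 136] [0.894 0.113 0.066] 0.07
[279 112  11  21 144] [0.895 0.079 0.066] 0.069
[237 115  13  20 115] [0.895 0.181 0.065] 0.069
[250 114  14  20 122] [0.893 0.147 0.065] 0.07
[ 205  116   96   50 1585] [0.821 0.179 0.065] 0.069
[222 116  19  22 106] [0.891 0.215 0.065] 0.071
[ 23 119 164 361 980] [0.634 0.752 0.   ] 0.004
[479 131  19  83 634] [ 0.728 -0.419  0.062] 0.067
[293 136   8  14  64] [0.834 0.048 0.066] 0.073
[389 137   7   7  28] [ 0.838 -0.194  0.041] 0.045
[387 145  10   6  36] [ 0.818 -0.19   0.041] 0.048
[602 183  12  49 101] [ 0.637 -0.752 -0.001] 0.003
[351 220  12  17 106] [ 0.599 -0.078  0.083] 0.117
[369 227  22  26 218] [ 0.583 -0.137  0.051] 0.057
[421 231  12  15  66] [ 0.563 -0.242  0.087] 0.122
[382 250   8   9  34] [ 0.542 -0.145  0.056] 0.061
[346 262  11  16  96] [ 0.502 -0.058  0.086] 0.121
[368 276  16  10  36] [ 0.479 -0.119  0.052] 0.058
```

View pics/top0c.png

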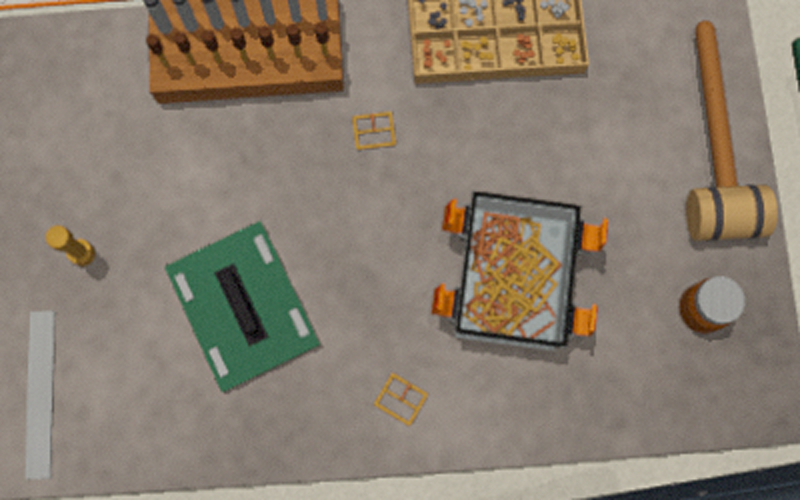

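```bash
cat >> h.py <<'E'
def comp(mask,W,box,zr):
    l,t,r,b=box; m=np.zeros(mask.shape,bool); m[t:b,l:r]=mask[t:b,l:r]
    m&=(W[...,2]>zr[0])&(W[...,2]<zr[1]); n,L,st,c=cv2.connectedComponentsWithStats(m.astype(np.uint8)); i=1+np.argmax(st[1:,4])
    return W[L==i]
def rect(Q):
    Q=Q[np.isfinite(Q[:,2])]; (c,s,a)=cv2.minAreaRect((Q[:,:2]*1000).astype(np.float32)); 
    if s[0]<s[1]: s=s[::-1]; a+=90
    a=(a+90)%180-90
    return np.round(c,1),np.round(s,1),round(a,2),len(Q),np.round(np.median(Q[:,2]),4)
E
python3 - <<'E'
from h import *
f=np.load("top0.npz"); p,W=f["p"],f["W"]; hsv=cv2.cvtColor(p,cv2.COLOR_RGB2HSV)
g=(hsv[...,0]>40)&(hsv[...,0]<95)&(hsv[...,1]>60)
print("lid",rect(comp(g|(hsv[...,2]<255),W,(205,222,295,322),(.03,.045))))
dark=hsv[...,2]<70
print("handle",rect(comp(dark,W,(205,222,295,322),(.055,.08))))
print("rim",rect(comp(dark|True,W,(340,205,440,300),(.089,.104))))
print("rimdark",rect(comp(dark,W,(340,205,440,300),(.085,.106))))
print(calibration("wrist"))
E
```

```text
lid (array([522.9, 179.7]), array([171.2, 131. ]), 22.39, 3467, np.float64(0.0351))
handle (array([523.5, 179.6]), array([78.2, 16. ]), 22.43, 228, np.float64(0.0646))
rim (array([ 534.3, -149.9]), array([170.1, 141.3]), -11.92, 836, np.float64(0.0955))
rimdark (array([ 535.1, -149.5]), array([168.2, 137.5]), -12.33, 546, np.float64(0.0957))
{'mtx': array([[351.16660632,   0.        , 320.11424522],
       [  0.        , 351.16660632, 239.23814245],
       [  0.        ,   0.        ,   1.        ]]), 'k1': -0.004649614246507873, 'mount': array([[-5.68957378e-04, -9.53798221e-01, -3.00447384e-01,
         8.36245224e-02],
       [ 9.99999324e-01, -8.47347124e-04,  7.96283136e-04,
        -1.40165790e-03],
       [-1.01407667e-03, -3.00446728e-01,  9.53798058e-01,
        -9.17736393e-02],
       [ 0.00000000e+00,  0.00000000e+00,  0.00000000e+00,
         1.00000000e+00]])}
```

```bash
python3 -m pendant '[[1,-0.7,0,0,0,0,-1],[1,-0.7,0,0,0,0,-1],[1,-0.7,0,0,0,0,-1],[1,-0.7,0,0,0,0,-1],[1,-0.7,0,0,0,0,-1],[1,-0.7,0,0,0,0,-1],[1,-0.7,0,0,0,0,-1]]'; python3 -m pendant '[[1,-0.7,0,0,0,0,-1],[1,-0.7,0,0,0,0,-1],[1,-0.7,0,0,0,0,-1],[1,-0.7,0,0,0,0,-1],[1,-0.7,0,0,0,0,-1],[1,-0.7,0,0,0,0,-1],[1,-0.7,0,0,0,0,-1],[1,-0.7,0,0,0,0,-1]]'
python3 - <<'E'
from h import *
s=readout.read_state(); p,d=capture("wrist"); save("w1",p); W=pts("wrist",p,d,s); np.savez("w1.npz",p=p,d=d,W=W)
print(s["position"],s["time_s"])
hsv=cv2.cvtColor(p,cv2.COLOR_RGB2HSV)
for r in look_for("box","wrist")[:1]: print(r)
for r in look_for("clip_a","wrist")[:5]: print(r)
E
```

```text
time_s: 1.6
position: [0.3666, -0.3753, 0.2926]
tcp_rot: [[0.927, 0.374, 0.0], [0.374, -0.927, -0.001], [-0.0, 0.001, -1.0]]
force: [0.7, 0.3, 0.5]
opening: 1.001
grasp_force: 0.0
time_s: 2.4
position: [0.4993, -0.1734, 0.2922]
tcp_rot: [[0.929, 0.37, -0.0], [0.37, -0.929, -0.001], [-0.0, 0.001, -1.0]]
force: [-0.1, -0.5, 0.0]
opening: 0.998
grasp_force: 0.0
[ 0.49929803 -0.17338349  0.29217367] 2.4
{'extent': [166.5, 36.1, 456.4, 306.7], 'conf': 0.61}
{'extent': [404.9, 164.4, 456.1, 214.3], 'conf': 0.93}
{'extent': [335.2, 256.5, 375.0, 306.6], 'conf': 0.82}
{'extent': [164.8, 151.7, 216.4, 196.9], 'conf': 0.81}
{'extent': [229.3, 33.8, 276.7, 91.6], 'conf': 0.59}
{'extent': [166.3, 36.7, 458.8, 306.8], 'conf': 0.33}
```

View pics/w1.png

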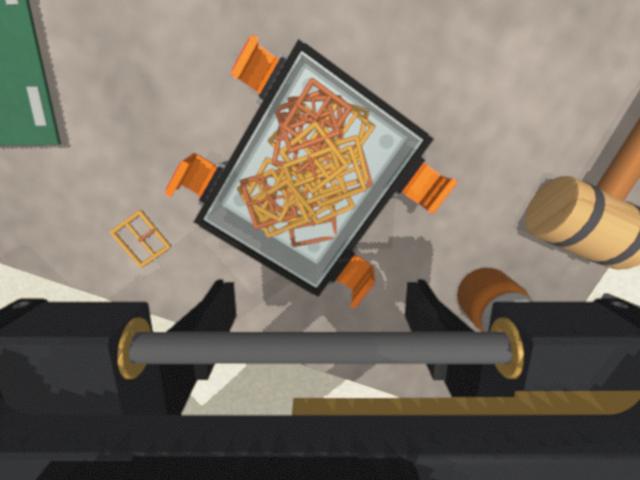

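```bash
cat > fit.py <<'E'
from h import *
from scipy.optimize import minimize
def box_fit(p,W,roi,x0=(.534,-.15,-8)):
    hsv=cv2.cvtColor(p,cv2.COLOR_RGB2HSV)
    m=np.zeros(p.shape[:2],bool); l,t,r,b=roi; m[t:b,l:r]=True
    m&=(hsv[...,2]<75)&(hsv[...,1]<120)&(W[...,2]>.088)&(W[...,2]<.106)
    n,L,st,c=cv2.connectedComponentsWithStats(m.astype(np.uint8),connectivity=8); i=1+np.argmax(st[1:,4])
    Q=W[L==i]
    def loc(x,Q):
        a=np.radians(x[2]); d=Q[:,:2]-x[:2]; return np.c_[d@[np.cos(a),np.sin(a)],d@[-np.sin(a),np.cos(a)]]
    def cost(x):
        q=loc(x,Q); out=np.maximum(abs(q)-[.085,.065],0); inn=np.minimum(np.max(abs(q)-[.077,.057],1),0)
        return np.sum(np.minimum((out**2).sum(1)+inn**2,.008**2))*1e6
    x=minimize(cost,x0,method="Nelder-Mead",options=dict(initial_simplex=[x0,(x0[0]+.01,x0[1],x0[2]),(x0[0],x0[1]+.01,x0[2]),(x0[0],x0[1],x0[2]+4)])).x
    print("box",np.round(x,4),len(Q),"cost/pt",cost(x)/len(Q),"z",np.nanmedian(Q[:,2]))
    o=(hsv[...,0]<17)&(hsv[...,1]>150)&(W[...,2]>.06); P=W[o&np.isfinite(W[...,2])]; q=loc(x,P)
    for nm,sx,sy in(("a",1,1),("b",1,-1),("c",-1,-1),("d",-1,1)):
        k=(abs(q[:,0]-sx*.05)<.025)&(sy*q[:,1]>.062)&(sy*q[:,1]<.115)
        if k.sum()<10: print(nm,k.sum()); continue
        z=P[k,2]; top=z>np.percentile(z,97)-.004
        print(nm,k.sum(),"x mid",np.round((np.percentile(q[k,0],2)+np.percentile(q[k,0],98))/2*1e3,1),"ztop",np.round(np.percentile(z,97)*1e3,1),"y(top)",np.round(np.median(q[k,1][top])*1e3,1),"y out",np.round(np.percentile(sy*q[k,1],98)*1e3,1),"zrange",np.round(np.percentile(z,[3])*1e3,1))
    return x
E
python3 - <<'E'
from fit import *
f=np.load("w1.npz"); box_fit(f["p"],f["W"],(160,30,460,310))
f=np.load("top0.npz"); box_fit(f["p"],f["W"],(335,205,445,302))
W=np.load("w1.npz")["W"]; print(np.round([W[60,150],W[250,200],W[300,60]],4))
E
```

```text
box [  0.5346  -0.1497 -12.605 ] 4727 cost/pt 0.03642860798624317 z 0.09546448926196993
a 1455 x mid 49.0 ztop 118.1 y(top) 86.7 y out 90.6 zrange [76.9]
b 1427 x mid 50.8 ztop 121.5 y(top) -86.3 y out 88.5 zrange [81.3]
c 1074 x mid -48.5 ztop 120.0 y(top) -84.6 y out 89.3 zrange [79.3]
d 1241 x mid -50.4 ztop 120.6 y(top) 86.1 y out 90.1 zrange [79.6]
box [  0.5346  -0.1498 -13.2904] 528 cost/pt 0.19940633378638695 z 0.09589307105098133
a 123 x mid 47.7 ztop 119.7 y(top) 85.6 y out 94.7 zrange [75.4]
b 133 x mid 51.5 ztop 124.1 y(top) -87.1 y out 89.2 zrange [80.1]
c 112 x mid -47.1 ztop 122.4 y(top) -84.6 y out 90.7 zrange [78.2]
d 120 x mid -52.7 ztop 122.6 y(top) 84.8 y out 92.1 zrange [78.3]
[[ 5.749e-01  2.930e-02  1.990e-02]
 [ 4.100e-01 -6.620e-02  2.030e-02]
 [ 2.758e-01  7.860e-02  1.000e-04]]
```

```bash
python3 -m pendant '[[0.383,-0.8,0,0,0,0,-1],[0.383,-0.8,0,0,0,0,-1],[0.383,-0.8,0,0,0,0,-1],[0.383,-0.8,0,0,0,0,-1],[0.383,-0.8,0,0,0,0,-1]]' >/dev/null; python3 -m pendant '[[0.383,-0.8,0,0,0,-0.003,-1],[0.383,-0.8,0,0,0,-0.003,-1],[0.383,-0.8,0,0,0,-0.003,-1],[0.383,-0.8,0,0,0,-0.003,-1],[0.383,-0.8,0,0,0,-0.003,-1],[0.383,-0.8,0,0,0,-0.003,-1],[0.383,-0.8,0,0,0,-0.003,-1]]'
python3 - <<'E'
from h import *
s=readout.read_state(); R=s["tcp_rot"]; print(rows(np.array([.523,.1797,.110])-s["position"],R), np.degrees(np.arctan2(R[1][0],R[0][0])),s["joint_positions"])
E
```

```text
time_s: 3.75
position: [0.5232, 0.1804, 0.2921]
tcp_rot: [[0.926, 0.378, -0.0], [0.378, -0.926, -0.001], [-0.001, 0.001, -1.0]]
force: [0.2, -0.8, -1.0]
opening: 1.001
grasp_force: 0.0
[-0.0015  0.0025  0.9106] 22.226284102120953 [ 7.47543969e+00  2.47292756e+01  9.24466462e+01 -4.70219372e-02
  6.28546541e+01  7.52706090e+01]
```

```bash
python3 -m pendant '[[0,0.003,0.5,0,0,0,-1],[0,0.003,0.5,0,0,0,-1],[0,0.003,0.75,0,0,0,-1],[0,0.003,0.85,0,0,0,-1],[0,0.003,0.91,0,0,0,-1],[0,0.003,0.91,0,0,0,-1],[0,0.003,0.91,0,0,0,0],[0,0.003,0.91,0,0,0,1]]';  python3 -m pendant '[[0,0,0,0,0,0,1],[0,0,0,0,0,0,1],[0,0,0,0,0,0,1],[0,0,0,0,0,0,1],[0,0,0,0,0,0,1],[0,0,0,0,0,0,1],[0,0,0,0,0,0,1],[0,0,0,0,0,0,1]]'
```

```text
time_s: 4.55
position: [0.5244, 0.1817, 0.112]
tcp_rot: [[0.925, 0.38, 0.004], [0.38, -0.925, 0.0], [0.003, 0.001, -1.0]]
force: [-0.1, 0.8, 0.6]
opening: 0.896
grasp_force: 0.0
time_s: 5.35
position: [0.5232, 0.1817, 0.1102]
tcp_rot: [[0.925, 0.381, 0.0], [0.381, -0.925, -0.0], [0.0, 0.0, -1.0]]
force: [0.1, 0.0, 0.2]
opening: 0.183
grasp_force: 30.0
```

```bash
python3 -m pendant '[[0,0,-0.2,0,0,0,1],[0,0,-0.4,0,0,0,1],[0,0,-0.65,0,0,0,1],[0,0,-0.65,0,0,0,1]]' >/dev/null; python3 -m pendant '[[-0.06,0.16,0,0,0,0.04,1],[-0.12,0.32,0,0,0,0.08,1],[-0.17,0.48,0,0,0,0.12,1],[-0.23,0.64,0,0,0,0.16,1],[-0.29,0.78,0,0,0,0.1944,1],[-0.29,0.78,0,0,0,0.1944,1],[-0.29,0.78,0,0,0,0.1944,1]]'
python3 - <<'E'
from h import *
s=readout.read_state(); R=s["tcp_rot"]; print(rows(np.array([.5346,-.1497,s["position"][2]])-s["position"],R), np.degrees(np.arctan2(R[1][0],R[0][0])))
p,d=capture("wrist"); save("w2",p); W=pts("wrist",p,d,s); np.savez("w2.npz",p=p,d=d,W=W,pos=s["position"],R=R)
E
```

```text
time_s: 6.45
position: [0.5281, 0.0151, 0.2392]
tcp_rot: [[0.976, -0.22, -0.002], [-0.22, -0.976, 0.001], [-0.003, -0.0, -1.0]]
force: [0.2, 0.9, -2.7]
opening: 0.181
grasp_force: 30.0
[ 0.213   0.7966 -0.0009] -12.704420399865553
```

View pics/w2.png

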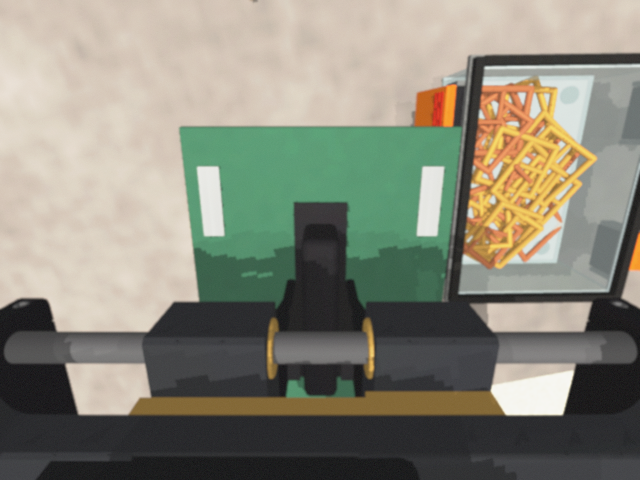

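```bash
python3 - <<'E'
from h import *
f=np.load("w2.npz"); p,W,pos,R=f["p"],f["W"],f["pos"],f["R"]; hsv=cv2.cvtColor(p,cv2.COLOR_RGB2HSV)
L=(W-pos)@R*1000
g=(hsv[...,0]>60)&(hsv[...,0]<90)&(hsv[...,1]>90)
for u in (220,260,300,380,440):
    v=np.where(g[100:200,u])[0][0]+100; print("front",u,v,np.round(L[v+1,u],1),np.round(L[v+4,u],1))
for v in(150,180,210,230):
    u=np.where(g[v,150:470])[0]+150; print("sides",v,np.round(L[v,u[0]+1],1),np.round(L[v,u[-1]-1],1))
E
```

```text
front 220 128 [ 82.7 -47.3  77.1] [ 81.4 -47.3  76.8]
front 260 128 [ 82.7 -28.4  74.1] [ 81.4 -28.8  76.2]
front 300 128 [ 82.7 -10.5  76.2] [ 81.4 -10.6  76.4]
front 380 128 [82.7 26.  75.9] [81.4 26.1 76.3]
front 440 128 [82.7 53.7 76.9] [81.4 53.4 75.7]
sides 150 [ 73.5 -64.4  75.6] [73.4 62.4 76.4]
sides 180 [ 59.7 -64.4  75.3] [59.7 61.8 74.6]
sides 210 [ 44.8 -64.7  76.8] [44.8 62.2 76.4]
sides 230 [ 34.9 -64.4  75.8] [34.6 62.5 76.7]
```

```bash
python3 -m pendant '[[0.05,0.2,0,0,0,0,1],[0.11,0.4,0,0,0,0,1],[0.16,0.6,0,0,0,0,1],[0.219,0.797,0,0,0,0,1],[0.219,0.797,0,0,0,0,1],[0.219,0.797,0,0,0,0,1]]'
python3 - <<'E'
from h import *
s=readout.read_state(); R=s["tcp_rot"]; print(rows(np.array([.5358,-.15,.190])-s["position"],R), np.degrees(np.arctan2(R[1][0],R[0][0])))
E
```

```text
time_s: 7.1
position: [0.5365, -0.1491, 0.2397]
tcp_rot: [[0.976, -0.219, -0.001], [-0.219, -0.976, 0.001], [-0.001, -0.001, -1.0]]
force: [-0.0, 0.2, -3.3]
opening: 0.178
grasp_force: 30.0
[-0.0023  0.0053  0.2484] -12.648356617913675
```

```bash
python3 -m pendant '[[-0.002,0.004,0.08,0,0,0,1],[-0.002,0.004,0.16,0,0,0,1],[-0.002,0.004,0.22,0,0,0,1],[-0.002,0.004,0.25,0,0,0,1],[-0.002,0.004,0.25,0,0,0,1]]'; python3 -m pendant '[[0,0,0.01,0,0,0,1],[0,0,0.02,0,0,0,1],[0,0,0.03,0,0,0,1],[0,0,0.03,0,0,0,1]]';python3 -m pendant '[[0,0,0.01,0,0,0,1],[0,0,0.02,0,0,0,1],[0,0,0.03,0,0,0,1],[0,0,0.03,0,0,0,1]]'
```

```text
time_s: 7.6
position: [0.5357, -0.149, 0.1893]
tcp_rot: [[0.976, -0.217, -0.002], [-0.217, -0.976, 0.001], [-0.002, -0.001, -1.0]]
force: [0.5, -0.5, -3.5]
opening: 0.178
grasp_force: 30.0
time_s: 8.0
position: [0.5361, -0.1504, 0.1843]
tcp_rot: [[0.976, -0.219, 0.0], [-0.219, -0.976, -0.0], [0.0, 0.0, -1.0]]
force: [-0.2, -0.2, -1.6]
opening: 0.179
grasp_force: 30.0
time_s: 8.4
position: [0.5359, -0.1502, 0.1779]
tcp_rot: [[0.976, -0.219, -0.001], [-0.219, -0.976, 0.0], [-0.001, -0.0, -1.0]]
force: [0.3, 0.1, -2.8]
opening: 0.181
grasp_force: 30.0
```

```bash
python3 -m pendant '[[0,0,0.01,0,0,0,1],[0,0,0.018,0,0,0,1],[0,0,0.018,0,0,0,1],[0,0,0.018,0,0,0,1]]'; python3 -m pendant '[[0,0,0,0,0,0,0.2],[0,0,0,0,0,0,0.2],[0,0,0,0,0,0,0.2],[0,0,0,0,0,0,0.2],[0,0,0,0,0,0,0.2]]'
```

```text
time_s: 8.8
position: [0.5363, -0.1503, 0.175]
tcp_rot: [[0.976, -0.219, 0.0], [-0.219, -0.976, -0.0], [0.0, 0.0, -1.0]]
force: [-0.8, 0.5, 1.0]
opening: 0.182
grasp_force: 30.0
time_s: 9.3
position: [0.5362, -0.1503, 0.1746]
tcp_rot: [[0.976, -0.219, 0.0], [-0.219, -0.976, -0.0], [0.0, -0.0, -1.0]]
force: [-0.3, 0.5, -0.5]
opening: 0.395
grasp_force: 0.0
```

```bash
python3 -m pendant '[[0,0,-0.1,0,0,0,0.2],[0,0,-0.3,0,0,0,0.2],[-0.2,0,-0.5,0,0,0,0.6],[-0.4,0,-0.5,0,0,0,1],[-0.4,0,-0.5,0,0,0,1],[-0.4,0,-0.5,0,0,0,1]]'
python3 - <<'E'
from fit import *
s=readout.read_state(); p,d=capture("wrist"); save("w3",p); W=pts("wrist",p,d,s); np.savez("w3.npz",p=p,d=d,W=W)
hsv=cv2.cvtColor(p,cv2.COLOR_RGB2HSV)
m=(W[...,2]>.094)&(W[...,2]<.106)&(hsv[...,0]>55)&(hsv[...,0]<95)&(hsv[...,1]>60)
m=cv2.morphologyEx(m.astype(np.uint8),cv2.MORPH_CLOSE,np.ones((9,9)))>0
m&=(W[...,2]>.094)&(W[...,2]<.106)
n,L,st,c=cv2.connectedComponentsWithStats(m.astype(np.uint8)); i=1+np.argmax(st[1:,4]); Q=W[L==i]
print(rect(Q)); A=np.c_[Q[:,:2]-[.5346,-.1497],np.ones(len(Q))]; print(np.linalg.lstsq(A,Q[:,2],rcond=None)[0])
# clips profile in box frame
a=np.radians(-12.6); dd=W[...,:2]-[.5346,-.1497]; bx=dd@[np.cos(a),np.sin(a)]; by=dd@[-np.sin(a),np.cos(a)]
o=(hsv[...,0]<17)&(hsv[...,1]>150)&(W[...,2]>.06)
for nm,sx,sy in(("a",1,1),("b",1,-1),("c",-1,-1),("d",-1,1)):
    k=o&(abs(bx-sx*.05)<.012)&(sy*by>.06)&(sy*by<.115)
    y=sy*by[k]*1e3; z=W[...,2][k]*1e3
    print(nm,k.sum(),[(zz,round(float(np.median(y[abs(z-zz)<1.5])),1) if (abs(z-zz)<1.5).sum()>2 else None,int((abs(z-zz)<1.5).sum())) for zz in range(80,127,3)])
E
```

```text
time_s: 9.9
position: [0.4573, -0.1324, 0.2751]
tcp_rot: [[0.976, -0.219, 0.001], [-0.219, -0.976, -0.0], [0.001, 0.0, -1.0]]
force: [0.3, 0.2, 0.4]
opening: 0.12
grasp_force: 0.0
(array([ 535.7, -149.2]), array([168.7, 130.3]), -12.7, 34890, np.float64(0.0994))
[ 0.0001903  -0.00055182  0.09942836]
a 1364 [(80, 86.1, 437), (83, 73.4, 105), (86, 81.0, 4), (89, None, 0), (92, None, 0), (95, None, 0), (98, 87.0, 61), (101, 87.7, 90), (104, 87.7, 22), (107, None, 1), (110, None, 0), (113, 84.7, 9), (116, 86.2, 166), (119, 87.7, 89), (122, None, 0), (125, None, 0)]
b 1537 [(80, 77.2, 57), (83, 82.5, 523), (86, 70.8, 179), (89, 87.0, 68), (92, 87.2, 42), (95, None, 2), (98, None, 1), (101, 84.8, 50), (104, 85.8, 141), (107, 86.3, 48), (110, 86.0, 43), (113, 85.7, 16), (116, 84.5, 5), (119, 85.2, 150), (122, 86.3, 212), (125, None, 0)]
c 1111 [(80, 80.9, 404), (83, 83.1, 227), (86, 70.3, 83), (89, 88.3, 10), (92, None, 0), (95, None, 0), (98, 85.1, 4), (101, 85.4, 74), (104, 86.1, 52), (107, 86.0, 20), (110, None, 2), (113, None, 0), (116, 83.1, 14), (119, 84.9, 199), (122, 85.5, 19), (125, None, 0)]
d 1132 [(80, 81.3, 372), (83, 84.6, 260), (86, 72.4, 71), (89, 89.6, 3), (92, None, 2), (95, None, 0), (98, None, 2), (101, 86.2, 63), (104, 86.9, 62), (107, 86.7, 19), (110, None, 2), (113, None, 0), (116, 84.0, 9), (119, 85.5, 211), (122, 86.8, 55), (125, None, 0)]
```

View pics/w3.png

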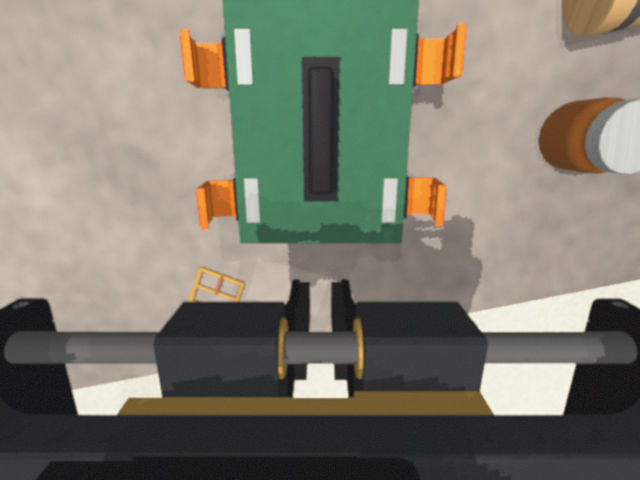

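```bash
cat > go.py <<'E'
import sys; from h import *
def go(x,y,zt):
    s=readout.read_state(); R=np.array(s["tcp_rot"]); a=np.radians(-12.6)
    ex=np.array([np.cos(a),np.sin(a),0]); ey=np.array([-np.sin(a),np.cos(a),0]); c=np.array([.5346,-.1497,0])
    d=np.array(s["position"])-c; print("now box mm",np.round([d@ex*1e3,d@ey*1e3,(d[2]-.07)*1e3],1),"yaw err",round(np.degrees(np.arctan2(R[1,0],R[0,0]))-77.4,2),"F box",np.round([ex@s["force"],ey@s["force"],s["force"][2]],1),"t",s["time_s"])
    print("row",rows(c+ex*x/1e3+ey*y/1e3+[0,0,zt/1e3+.07]-s["position"],R))
go(*map(float,sys.argv[1:]))
E
python3 -m pendant '[[0,-0.1,0,0,0,-0.04,1],[0.1,-0.2,0,0,0,-0.08,1],[0.2,-0.3,0,0,0,-0.12,1],[0.35,-0.4,0,0,0,-0.16,1],[0.5,-0.5,0,0,0,-0.2,1],[0.65,-0.57,0,0,0,-0.25,1],[0.65,-0.57,0,0,0,-0.25,1]]' >/dev/null
python3 -m pendant '[[0,0,0,0,0,-0.04,1],[0,0,0,0,0,-0.08,1],[0,0,0,0,0,-0.12,1],[0,0,0,0,0,-0.16,1],[0,0,0,0,0,-0.2,1],[0,0,0,0,0,-0.25,1],[0,0,0,0,0,-0.25,1]]'
python3 go.py 50 110 114.5
```

```text
time_s: 11.35
position: [0.61, -0.0503, 0.2739]
tcp_rot: [[0.22, 0.976, -0.001], [0.976, -0.22, 0.0], [-0.0, -0.001, -1.0]]
force: [-0.7, 0.1, -0.5]
opening: 0.006
grasp_force: 0.0
now box mm [ 51.9 113.5 203.9] yaw err -0.09 F box [-0.7 -0.  -0.5] t 11.35
row [-0.0174 -0.0093  0.4472]
```

```bash
python3 -m pendant '[[-0.017,-0.009,0.2,0,0,0,1],[-0.017,-0.009,0.35,0,0,0,1],[-0.017,-0.009,0.447,0,0,0,1],[-0.017,-0.009,0.447,0,0,0,1],[-0.017,-0.009,0.447,0,0,0,1]]' >/dev/null
python3 go.py 50 110 114.5
python3 -m pendant '[[-0.02,0,0,0,0,0,1],[-0.04,0,0,0,0,0,1],[-0.05,0,0,0,0,0,1],[-0.06,0,0,0,0,0,1],[-0.07,0,0,0,0,0,1],[-0.07,0,0,0,0,0,1]]' | grep -E 'pos|force:'
python3 go.py 50 95.9 114.5
```

```text
now box mm [ 50.3 110.2 115.1] yaw err -0.15 F box [-0.1  0.3 -0.3] t 11.85
row [-0.0011 -0.0013  0.0029]
position: [0.6048, -0.0666, 0.186]
force: [0.7, 1.1, 2.1]
grasp_force: 1.3
now box mm [ 50.4  96.5 116. ] yaw err -0.06 F box [0.4 1.2 2.1] t 12.45
row [-0.0028 -0.0018  0.0074]
```

```bash
python3 -m pendant '[[-0.019,-0.007,-0.007,0,0,0,1],[-0.038,-0.0125,-0.0125,0,0,0,1],[-0.058,0,-0.016,0,0,0,1],[-0.0775,0,-0.0175,0,0,0,1],[-0.097,0,-0.017,0,0,0,1],[-0.117,0,-0.0145,0,0,0,1],[-0.136,0,-0.009,0,0,0,1],[-0.1555,0,-0.0035,0,0,0,1]]' | grep -E 'force:'
python3 go.py 50 64.8 115.2
```

```text
force: [-0.3, 5.7, 3.2]
grasp_force: 3.3
now box mm [ 49.   65.5 116. ] yaw err -0.06 F box [-1.6  5.5  3.2] t 13.25
row [-0.0037  0.0048  0.0038]
```

```bash
python3 -m pendant '[[-0.009,0,0.004,0,0,0,1],[-0.0185,0,0.0085,0,0,0,1],[-0.027,0,0.0135,0,0,0,1],[-0.0355,0,0.0185,0,0,0,1],[-0.044,0,0.024,0,0,0,1],[-0.052,0,0.03,0,0,0,1],[-0.052,0,0.03,0,0,0,1]]' | grep -E 'force:'
python3 go.py 50 54.4 109.2
```

```text
force: [-1.4, 2.0, 2.5]
grasp_force: 1.5
now box mm [ 49.4  54.3 109.5] yaw err -0.03 F box [-1.8  1.7  2.5] t 13.95
row [0.0007 0.0032 0.0014]
```

```bash
python3 -m pendant '[[-0.004,0,0.0035,0,0,0,1],[-0.0075,0,0.0065,0,0,0,1],[-0.0075,0,0.0065,0,0,0,1]]' | grep -E '^force:'
python3 -m pendant '[[-0.003,0,0.003,0,0,0,1],[-0.0065,0,0.0065,0,0,0,1],[-0.0065,0,0.0065,0,0,0,1]]' | grep -E '^force:'
python3 -m pendant '[[-0.001,0,0.003,0,0,0,1],[-0.002,0,0.0065,0,0,0,1],[-0.002,0,0.0065,0,0,0,1]]' | grep -E '^force:'
python3 go.py 50 51.4 104
```

```text
force: [-1.9, 1.9, 2.7]
force: [-1.8, 2.1, 3.4]
force: [-1.9, -0.2, 4.2]
now box mm [ 50.   51.  106.2] yaw err -0.01 F box [-1.8 -0.6  4.2] t 14.85
row [0.0022 0.0002 0.0112]
```

```bash
python3 -m pendant '[[0,0,0.003,0,0,0,1],[0,0,0.006,0,0,0,1],[0,0,0.006,0,0,0,1]]' | grep -E '^force:'
python3 -m pendant '[[0,0,0.003,0,0,0,1],[0,0,0.006,0,0,0,1],[0,0,0.006,0,0,0,1]]' | grep -E '^force:'
python3 go.py 50 51.4 104
```

```text
force: [-3.5, -1.9, 4.8]
force: [-2.4, -2.7, 5.9]
now box mm [ 50.7  50.3 104.2] yaw err 0.0 F box [-1.8 -3.1  5.9] t 15.45
row [ 0.0054 -0.0038  0.0011]
```

```bash
python3 -m pendant '[[-0.002,0,0.002,0,0,0,1],[-0.005,0,0.005,0,0,0,1],[-0.005,0,0.005,0,0,0,1]]' | grep -E '^force:'
python3 go.py 50 49.4 103
python3 - <<'E'
from h import *
p,d=capture("top"); save("t4",p); q,_=capture("scene"); save("s4",q)
a=cv2.resize(p[205:300,335:445],(440,380),interpolation=cv2.INTER_CUBIC);b=cv2.resize(q[180:280,195:315],(456,380),interpolation=cv2.INTER_CUBIC)
save("ts4",cv2.resize(np.hstack([a,b]),(800,340)))
E
```

```text
force: [-3.5, -2.2, 5.5]
now box mm [ 50.7  49.3 103.1] yaw err -0.0 F box [-2.9 -2.9  5.5] t 15.75
row [ 0.0004 -0.0036  0.0007]
```

View pics/ts4.png

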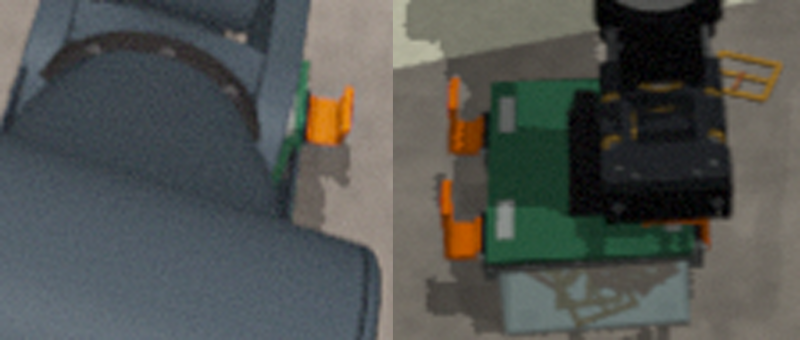

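```bash
python3 -m pendant '[[-0.002,0,0.002,0,0,0,1],[-0.003,0,0.005,0,0,0,1],[-0.003,0,0.005,0,0,0,1]]' | grep -E '^force:'
python3 -m pendant '[[-0.002,0,0.002,0,0,0,1],[-0.003,0,0.005,0,0,0,1],[-0.003,0,0.005,0,0,0,1]]' | grep -E '^force:'
python3 go.py 50 49.4 103
```

```text
force: [-2.7, -4.0, 5.3]
force: [-2.8, -3.5, 7.1]
now box mm [ 50.8  48.1 101.5] yaw err 0.01 F box [-2.  -4.   7.1] t 16.45
row [ 0.0065 -0.0041 -0.0077]
```

```bash
python3 -m pendant '[[0,0,-0.01,0,0,0,1],[0,0,-0.03,0,0,0,1],[0,0,-0.1,0,0,0,1],[0,0,-0.3,0,0,0,1],[0,0,-0.4,0,0,0,1],[0,0,-0.4,0,0,0,1]]' | grep -E '^force:'
cat > chk.py <<'E'
from fit import *
def chk(n,pic=True):
    s=readout.read_state(); p,d=capture("wrist"); W=pts("wrist",p,d,s); hsv=cv2.cvtColor(p,cv2.COLOR_RGB2HSV)
    if pic: save(n,p)
    a=np.radians(-12.6); dd=W[...,:2]-[.5346,-.1497]; bx=dd@[np.cos(a),np.sin(a)]; by=dd@[-np.sin(a),np.cos(a)]
    o=(hsv[...,0]<17)&(hsv[...,1]>150)&(W[...,2]>.06)
    for nm,sx,sy in(("a",1,1),("b",1,-1),("c",-1,-1),("d",-1,1)):
        k=o&(abs(bx-sx*.05)<.012)&(sy*by>.02)&(sy*by<.115)
        y=sy*by[k]*1e3; z=W[...,2][k]*1e3
        if k.sum()>20: print(nm,k.sum(),"y",np.round(np.percentile(y,[1,10,50,90,99]),1),"z by y bin",[(b,round(float(np.median(z[abs(y-b)<2])),1)) for b in range(30,96,4) if (abs(y-b)<2).sum()>3])
if __name__=="__main__": import sys; chk(sys.argv[1])
E
python3 chk.py w5; python3 go.py 50 50 103
```

```text
force: [0.8, -0.2, 0.6]
a 2095 y [35.1 39.8 58.  75.8 77. ] z by y bin [(34, 100.5), (38, 101.1), (42, 101.5), (46, 101.0), (50, 100.8), (54, 100.5), (58, 100.5), (62, 100.5), (66, 100.6), (70, 100.4), (74, 99.7), (78, 80.5)]
b 393 y [79.3 84.5 87.4 88.4 88.8] z by y bin [(78, 82.2), (82, 83.0), (86, 90.2), (90, 87.0)]
d 1263 y [71.1 73.6 88.3 93.1 94.3] z by y bin [(70, 85.1), (74, 83.5), (78, 80.3), (82, 81.1), (86, 119.8), (90, 113.1), (94, 91.0)]
now box mm [ 51.   49.6 182.9] yaw err -0.02 F box [-0.2  0.   0.4] t 17.1
row [ 0.0022 -0.0068  0.3994]
```

View pics/w5.png

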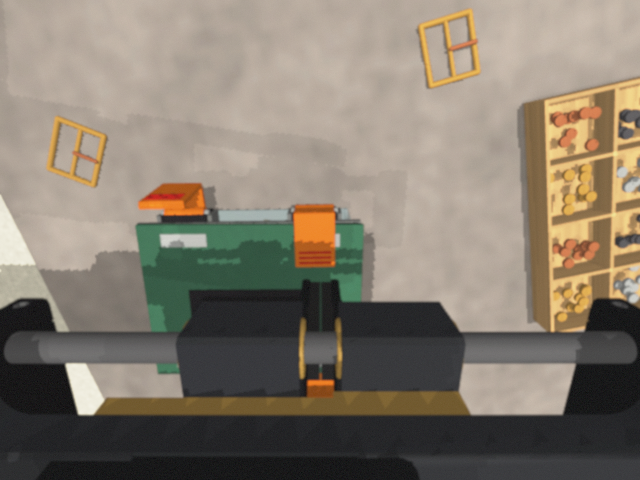

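```bash
python3 -m pendant '[[-0.2,-0.12,0,0,0,0,1],[-0.4,-0.25,0,0,0,0,1],[-0.6,-0.38,0,0,0,0,1],[-0.8,-0.505,0,0,0,0,1],[-0.8,-0.505,0,0,0,0,1],[-0.8,-0.505,0,0,0,0,1]]' | grep -E '^force:'
python3 go.py -50 -110 115.5
```

```text
force: [0.1, -0.6, 1.1]
now box mm [ -52.1 -111.1  179.8] yaw err -0.21 F box [ 0.3 -0.6  1.1] t 17.7
row [0.005  0.0108 0.3215]
```

```bash
python3 -m pendant '[[0,0.01,0.12,0,0,0,1],[0,0.01,0.24,0,0,0,1],[0,0.01,0.32,0,0,0,1],[0,0.01,0.32,0,0,0,1],[0,0.01,0.32,0,0,0,1]]' | grep -E '^force:'
python3 go.py -50 -95.9 115.5
```

```text
force: [-0.2, -0.0, 0.3]
now box mm [ -48.8 -109.4  116.3] yaw err 0.07 F box [-0.2 -0.1  0.3] t 18.2
row [ 0.0673 -0.0061  0.0041]
```

Approach, then the arc to q≈0.9.

```bash
python3 -m pendant '[[0.02,-0.005,0.004,0,0,0,1],[0.04,-0.005,0.004,0,0,0,1],[0.055,-0.005,0.004,0,0,0,1],[0.067,-0.005,0.004,0,0,0,1],[0.067,-0.005,0.004,0,0,0,1]]' | grep -E '^force:'
python3 -m pendant '[[0.019,0,-0.007,0,0,0,1],[0.038,0,-0.0125,0,0,0,1],[0.058,0,-0.016,0,0,0,1],[0.0775,0,-0.0175,0,0,0,1],[0.097,0,-0.017,0,0,0,1],[0.117,0,-0.0145,0,0,0,1],[0.136,0,-0.009,0,0,0,1],[0.1555,0,-0.0035,0,0,0,1]]' | grep -E '^force:'
python3 go.py -50 -64.8 116.2
```

```text
force: [-1.8, -0.8, 1.6]
force: [-2.3, -4.4, 6.5]
now box mm [-49.9 -66.  117.1] yaw err -0.02 F box [-1.3 -4.8  6.5] t 19.5
row [ 0.0059 -0.0004  0.0044]
```

```bash
python3 -m pendant '[[0.009,0,0.004,0,0,0,1],[0.0185,0,0.0085,0,0,0,1],[0.027,0,0.0135,0,0,0,1],[0.0355,0,0.0185,0,0,0,1],[0.044,0,0.024,0,0,0,1],[0.052,0,0.03,0,0,0,1],[0.052,0,0.03,0,0,0,1]]' | grep -E '^force:'
python3 -m pendant '[[0.004,0,0.0035,0,0,0,1],[0.0075,0,0.0065,0,0,0,1],[0.0075,0,0.0065,0,0,0,1]]' | grep -E '^force:'
python3 -m pendant '[[0.003,0,0.003,0,0,0,1],[0.0065,0,0.0065,0,0,0,1],[0.0065,0,0.0065,0,0,0,1]]' | grep -E '^force:'
python3 go.py -50 -51.4 104
```

```text
force: [1.4, 0.4, 2.8]
force: [1.7, 0.7, 2.6]
force: [0.6, -0.4, 0.1]
now box mm [-51.1 -52.6 107.3] yaw err -0.01 F box [ 0.7 -0.3  0.1] t 20.8
row [0.0062 0.0055 0.0167]
```

```bash
python3 -m pendant '[[0,0,-0.05,0,0,0,1],[0,0,-0.2,0,0,0,1],[0,0,-0.38,0,0,0,1],[-0.1,0.2,-0.38,0,0,0,1],[-0.2,0.4,-0.38,0,0,0,1],[-0.287,0.505,-0.38,0,0,0,1],[-0.287,0.505,-0.38,0,0,0,1],[-0.287,0.505,-0.38,0,0,0,1]]' | grep -E '^force:'
python3 chk.py w6; python3 go.py 50 -110 117
```

```text
force: [0.1, 0.6, -0.1]
a 994 y [34.  34.7 41.2 46.6 48.1] z by y bin [(34, 99.7), (38, 101.0), (42, 101.0), (46, 100.8), (50, 100.0)]
b 1317 y [68.2 71.5 84.2 87.7 88.9] z by y bin [(70, 86.9), (74, 82.4), (78, 82.2), (82, 82.5), (86, 104.2), (90, 120.5)]
c 2169 y [31.6 34.8 51.2 68.4 72.5] z by y bin [(30, 101.9), (34, 103.2), (38, 103.1), (42, 103.2), (46, 102.8), (50, 102.7), (54, 102.9), (58, 102.9), (62, 102.8), (66, 102.8), (70, 103.0), (74, 102.8)]
now box mm [  49.5 -109.8  183.6] yaw err -0.05 F box [0.7 0.7 0.3] t 21.65
row [-0.0016  0.0036  0.3329]
```

```bash
python3 -m pendant '[[0,0.003,0.12,0,0,0,1],[0,0.003,0.24,0,0,0,1],[0,0.003,0.333,0,0,0,1],[0,0.003,0.333,0,0,0,1],[0,0.003,0.333,0,0,0,1]]' | grep -E '^force:'
python3 -m pendant '[[0.02,0,0.002,0,0,0,1],[0.04,0,0.002,0,0,0,1],[0.055,0,0.002,0,0,0,1],[0.068,0,0.002,0,0,0,1],[0.068,0,0.002,0,0,0,1]]' | grep -E '^force:'
python3 go.py 50 -95.9 117
python3 -m pendant '[[0.019,0,-0.007,0,0,0,1],[0.038,0,-0.0125,0,0,0,1],[0.058,0,-0.016,0,0,0,1],[0.0775,0,-0.0175,0,0,0,1],[0.097,0,-0.017,0,0,0,1],[0.117,0,-0.0145,0,0,0,1],[0.136,0,-0.009,0,0,0,1],[0.1555,0,-0.0035,0,0,0,1]]' | grep -E '^force:'
python3 go.py 50 -64.8 117.7
```

```text
force: [0.3, 0.5, 0.2]
force: [-0.5, -1.3, 1.0]
now box mm [ 51.9 -96.8 117.8] yaw err -0.0 F box [-0.2 -1.3  1. ] t 22.65
row [ 0.0045 -0.0097  0.0041]
force: [-1.7, -3.2, 8.5]
now box mm [ 51.8 -65.8 118.9] yaw err -0.02 F box [-1.  -3.5  8.5] t 23.45
row [ 0.0048 -0.0089  0.0062]
```

```bash
python3 -m pendant '[[0.009,0,0.004,0,0,0,1],[0.0185,0,0.0085,0,0,0,1],[0.027,0,0.0135,0,0,0,1],[0.0355,0,0.0185,0,0,0,1],[0.044,0,0.024,0,0,0,1],[0.052,0,0.03,0,0,0,1],[0.052,0,0.03,0,0,0,1]]' | grep -E '^force:'
python3 -m pendant '[[0.004,0,0.0035,0,0,0,1],[0.0075,0,0.0065,0,0,0,1],[0.0075,0,0.0065,0,0,0,1]]' | grep -E '^force:'
python3 -m pendant '[[0.003,0,0.003,0,0,0,1],[0.0065,0,0.0065,0,0,0,1],[0.0065,0,0.0065,0,0,0,1]]' | grep -E '^force:'
python3 go.py 50 -51.4 106
```

```text
force: [0.3, 1.3, 4.3]
force: [0.3, -0.5, -0.2]
force: [-0.6, 0.7, 0.6]
now box mm [ 51.  -52.4 108.6] yaw err -0.04 F box [-0.8  0.6  0.6] t 24.75
row [ 0.0048 -0.0051  0.0128]
```

```bash
python3 -m pendant '[[0,0,-0.05,0,0,0,1],[0,0,-0.2,0,0,0,1],[0,0,-0.375,0,0,0,1],[0,0,-0.375,0,0,0,1]]' >/dev/null; python3 chk.py w7
python3 -m pendant '[[0.2,-0.12,0,0,0,0,1],[0.4,-0.25,0,0,0,0,1],[0.6,-0.38,0,0,0,0,1],[0.812,-0.505,0,0,0,0,1],[0.812,-0.505,0,0,0,0,1],[0.812,-0.505,0,0,0,0,1]]' | grep -E '^force:'
python3 go.py -50 110 116
```

```text
a 717 y [34.2 35.4 41.7 46.8 75.2] z by y bin [(34, 100.5), (38, 101.2), (42, 101.1), (46, 101.0), (50, 99.6), (74, 99.9)]
b 1757 y [30.1 33.  49.1 66.7 70.7] z by y bin [(30, 105.0), (34, 105.8), (38, 105.9), (42, 105.9), (46, 105.7), (50, 105.6), (54, 105.6), (58, 105.6), (62, 105.7), (66, 105.7), (70, 105.6)]
c 1731 y [31.3 34.2 50.5 67.8 71.9] z by y bin [(30, 101.5), (34, 103.2), (38, 103.3), (42, 103.3), (46, 103.0), (50, 102.9), (54, 102.8), (58, 103.0), (62, 103.1), (66, 103.0), (70, 103.0), (74, 102.5)]
d 1681 y [70.9 73.9 84.8 88.6 90.2] z by y bin [(70, 85.1), (74, 83.5), (78, 80.3), (82, 80.8), (86, 103.2), (90, 82.6)]
force: [0.3, -0.4, -0.0]
now box mm [-50.5 111.1 183.7] yaw err 0.12 F box [ 0.4 -0.4 -0. ] t 25.8
row [-0.0053  0.0029  0.3383]
```

```bash
python3 -m pendant '[[-0.003,0.003,0.12,0,0,0,1],[-0.003,0.003,0.24,0,0,0,1],[-0.003,0.003,0.338,0,0,0,1],[-0.003,0.003,0.338,0,0,0,1],[-0.003,0.003,0.338,0,0,0,1]]' | grep -E '^force:'
python3 -m pendant '[[-0.02,0,0.002,0,0,0,1],[-0.04,0,0.002,0,0,0,1],[-0.06,0,0.002,0,0,0,1],[-0.072,0,0.002,0,0,0,1],[-0.072,0,0.002,0,0,0,1]]' | grep -E '^force:'
python3 go.py -50 95.9 116
python3 -m pendant '[[-0.019,0,-0.007,0,0,0,1],[-0.038,0,-0.0125,0,0,0,1],[-0.058,0,-0.016,0,0,0,1],[-0.0775,0,-0.0175,0,0,0,1],[-0.097,0,-0.017,0,0,0,1],[-0.117,0,-0.0145,0,0,0,1],[-0.136,0,-0.009,0,0,0,1],[-0.1555,0,-0.0035,0,0,0,1]]' | grep -E '^force:'
python3 go.py -50 64.8 116.7
```

```text
force: [0.1, 0.1, 0.5]
force: [1.2, 1.4, 2.5]
now box mm [-48.4  94.9 116.8] yaw err -0.07 F box [0.9 1.6 2.5] t 26.8
row [ 0.0048 -0.0083  0.0041]
force: [3.5, 5.1, 2.9]
now box mm [-48.4  64.  116.9] yaw err -0.07 F box [2.3 5.8 2.9] t 27.6
row [ 0.0041 -0.0078  0.001 ]
```

```bash
python3 -m pendant '[[-0.009,0,0.004,0,0,0,1],[-0.0185,0,0.0085,0,0,0,1],[-0.027,0,0.0135,0,0,0,1],[-0.0355,0,0.0185,0,0,0,1],[-0.044,0,0.024,0,0,0,1],[-0.052,0,0.03,0,0,0,1],[-0.052,0,0.03,0,0,0,1]]' | grep -E '^force:'
python3 -m pendant '[[-0.004,0,0.0035,0,0,0,1],[-0.0075,0,0.0065,0,0,0,1],[-0.0075,0,0.0065,0,0,0,1]]' | grep -E '^force:'
python3 -m pendant '[[-0.003,0,0.003,0,0,0,1],[-0.0065,0,0.0065,0,0,0,1],[-0.0065,0,0.0065,0,0,0,1]]' | grep -E '^force:'
python3 go.py -50 51.4 105
```

```text
force: [1.4, -0.7, 2.4]
force: [-0.2, -1.1, 2.0]
force: [0.1, 0.8, -1.0]
now box mm [-49.9  51.  107.6] yaw err -0.04 F box [-0.1  0.8 -1. ] t 28.9
row [ 0.0021 -0.0004  0.0131]
```

Snapped; lift and check all.

```bash
python3 -m pendant '[[0,0,-0.05,0,0,0,1],[0,0,-0.2,0,0,0,1],[0,0,-0.4,0,0,0,1],[0,0,-0.6,0,0,0,1],[-0.3,0.2,-0.6,0,0,0,1],[-0.7,0.2,-0.6,0,0,0,1],[-0.7,0.2,-0.6,0,0,0,1],[-0.7,0.2,-0.6,0,0,0,1]]' | grep -E '^force:'
python3 chk.py w8; python3 go.py 0 0 105
```

```text
force: [0.0, -0.2, 0.1]
a 2102 y [34.2 37.9 55.3 71.7 75.1] z by y bin [(34, 100.4), (38, 100.9), (42, 100.9), (46, 101.0), (50, 100.6), (54, 100.5), (58, 100.5), (62, 100.5), (66, 100.4), (70, 100.3), (74, 100.3)]
b 1540 y [30.2 33.8 49.8 66.9 71.1] z by y bin [(30, 105.1), (34, 105.9), (38, 105.9), (42, 106.0), (46, 105.6), (50, 105.5), (54, 105.5), (58, 105.7), (62, 105.5), (66, 105.7), (70, 105.5)]
c 1518 y [31.4 34.8 51.  68.3 72.4] z by y bin [(30, 101.7), (34, 103.2), (38, 103.4), (42, 103.3), (46, 103.0), (50, 103.0), (54, 102.9), (58, 103.0), (62, 103.0), (66, 103.1), (70, 103.1), (74, 103.1)]
d 2163 y [32.7 36.4 53.8 70.2 73.8] z by y bin [(34, 103.0), (38, 103.5), (42, 103.4), (46, 103.5), (50, 103.1), (54, 103.1), (58, 103.3), (62, 103.2), (66, 103.1), (70, 103.2), (74, 103.1)]
now box mm [ -8.9 -92.  228.5] yaw err -0.3 F box [ 0.3  1.  -0.3] t 29.75
row [0.4604 0.0416 0.6176]
```

View pics/w8.png

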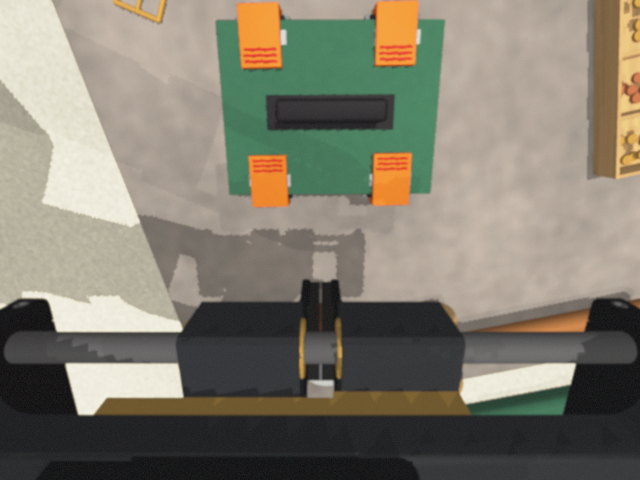

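All four clips (around (260,35), (396,33), (268,180) and (391,178)) lie flat on the lid, and the robot is clear.

```bash
python3 -c "
from rig import bot; print(bot.hand_in())"
```

```text
the job is handed in; nothing more can be done
None
```

The lid is seated level on the gasket and all four clips are snapped shut in the order a, c, b, d; the arm is clear and the job was handed in at about 30 s, though no verdict came back.

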